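# Gauge the bag sealer's throat gap

## Robot

A 7-joint arm with a two-finger parallel gripper is mounted at the origin on the work surface. World frame = base frame: x ahead of the robot, y to its left, z up, the work surface at z = 0. Lengths are in m, angles in degrees, forces in N, time in s.
With the tool pointing down it reaches from about 0.4 to 0.9 m from the base axis. Payload 5.5 kg.
Tool frame: the origin (TCP) lies at the centre of the arm's flange, where the gripper is bolted on; the fingertips stand 173 mm ahead of it and the grasp point (between the pads) lies 155 mm ahead of it; z points along the fingers, y is the direction in which the jaws open and shut (so a half turn about z gives the same grasp; the last joint's range is limited). The gripper opens to 85 mm and grips with 20 to 120 N. Pads are 22 mm wide; open, the fingers measure 114 mm over their backs; the gripper's body (76 mm by 85 mm) begins 54 mm behind the grasp point. The pads swing forward as they close: fully open they stand 13 mm farther back than shut.
Start: joints at [15.08, 28.699, -24.465, 88.831, 12.651, 65.22, -12.049], TCP at [0.65, 0, 0.405] pointing down, gripper open.
Joint ranges: [-164.97, 164.97], [-17.58, 116.51], [-87.97, 89.64], [11.32, 138.91], [-80.73, 260.73], [10.89, 115.49], [-147.41, 147.41]. Speed limits (degrees/s): [147.25, 147.25, 180, 180, 180, 180, 180].

## Interface

Orientations are given as [roll, pitch, yaw] about the fixed x, y, z axes, in that order (R = Rz(yaw) Ry(pitch) Rx(roll)).
In Python, from cell import arm, camera gives the robot as it stands.
- The arm moves only by the tool send_rows, never from a script. Its argument "deltas" is a list of rows, each a list of 6 numbers: the shift along the world's x, y, z in cm, then the turn, a rotation vector about the world's x, y, z in units of 5 degrees (1.0 is 5 degrees). In form: [[dx, dy, dz, rx, ry, rz], ...]. A call has exactly 10 rows; each row is the pose to reach, as a shift and turn from the pose commanded when the call began; what a row does not reach only later rows make up. A row lasts 1/12 s, in which the tool goes at most 41.7 mm and 7.16 degrees, less where a joint would pass 70% of its speed; a pose out of reach is approached as far as the arm can. A call with a gripper value outside its range is refused whole. "grip" is the finger opening in cm, from 0 to 8.54, set as the call begins (left out, the last holds). The fingers move at their own pace and stop on an object; the grip force is fixed at half the most. Time passes only in rows, so rows that repeat a pose let the fingers close, or fill a call up. It gives the time, the measured TCP pose, the force and the opening at its end, in the units of the state.
- arm.get_state(): the state, without advancing time (a new reading comes with each control period).
- camera(name): name is "scene" or "side" or "wrist"; returns a dict with "image" (384x512x3 uint8, blue, green, red), "fx", "fy", "cx", "cy" (pixels), "k1" (the pictures are not rectified: a ray, as slopes to the right and down, at radius r is drawn at 1 + k1 r^2 times it, then the intrinsics apply), "rvec" (rotation vector, rad) and "tvec" (3), from world to camera coordinates, as OpenCV has them; the wrist camera has in their place "tool_from_camera" (4x4, takes a point from camera to tool coordinates, whose origin is the TCP and whose axes are the flange's). Camera axes: x right, y down, z forward; pixel columns grow to the right and rows downward; lengths in m; the calibration is good to about 2 mm. A picture is of the moment at which its call begins: read the wrist's pose just before it. There is no depth.
- arm.hand_in(): hands the job in, once; it reports no verdict.
The state is a dict: "time_s": time; "joint_positions": joint angles; "qd": joint speeds; "tau": joint torques, N m; "tool_pos": TCP position; "tcp_rot": TCP orientation; "wrist_force": force on the tool from outside, world axes, zero at the start; "moment": the same for the moment, N m; "width": finger opening in m.
Only numpy, scipy, OpenCV 4.12 (cv2) and the standard library are available. Lean on these libraries where they do the work, as an engineer would, in place of code of your own. Each camera call takes 0.05 s, during which the arm holds its last target.

## Task

Find the bag sealer's throat gap with the gauge leaves: starting with the thinnest (blue), then yellow, then red, lower each leaf gently into the throat until its collar sits on the cheeks and feel whether it is loose or binds; put a loose leaf back upright in the rack before trying the next. Stop at the first leaf that binds and leave it standing fully home in the throat, with the other two in the rack. Never force a leaf, and do not disturb the other things on the table.

Things in the scene. Friction and masses are not known exactly. Their poses are not given: they have to be found in the camera images.
- sealer: bag sealer fixed on the table, 170 x 130 mm: white housings (82 mm high, flat trim to 86 mm) either side of an upright throat open to above. Origin under its middle; z up, x across the throat from copper sprung bar to dark fixed anvil, y along it. Throat 38 mm long, open down to 22 mm. The gap from bar to anvil is unknown: 5, 7 or 9 mm (within 0.3 mm)
- throat (a point): middle of the throat's length (sealer y = 0) at the cheeks' top height, 100 mm, in the plane of the bar's resting face (sealer x = 0); the gap begins in this plane and extends to +x. Axes as the sealer's. The first leaf thicker than the gap (by 1 mm) binds; thinner ones have 1 mm of play or more; those more than 2 mm too thick will not go in
- funnel (a point): 80 mm above the sealer's origin at x = y = 0: from here up both walls of the throat lean back 15 degrees, up to 98 mm height, where the throat is 4.8 mm wider on each side; below, both are vertical down to 35 mm. A binding leaf drags by about 5 to 20 N on its way down and resists being drawn up by several N more than its weight; a loose one does not unless pressed sideways
- bar_rest (a point): middle of the sprung bar's vertical face when nothing presses it (57.5 mm high, x = y = 0; this point does not follow the bar). A spring holds the bar against a stop: it starts to yield to -x at 4.5 N, stiffens by 1.5 N per mm and yields at most 1.8 mm, so a binding leaf is pinched by about 6 N
- cheek (a point): middle of the top of the +y aluminium cheek. The two cheeks close the ends of the throat: y = 21 to 35 and -35 to -21 mm, x = -26 to 34 mm, tops 100 mm high and the sealer's highest part. A leaf is fully home when its collar lies on both cheeks
- rack: fixed wooden block 166 x 86 x 65 mm with three slots through its top at x = -50, 0, +50 mm, y = 0, each 14 mm (x) by 40 mm (y); the leaves hang in them, collars on the top face. Origin under its middle; z up. Any slot may take any leaf.
- leaf6: loose gauge leaf 6 mm thick, blue handle, about 0.15 kg. Steel blade 6 (x) by 30 mm (y), reaching 50 mm below a dark collar 22 (x) by 60 (y) by 8 mm high; on it the handle, 14 (x) by 26 mm (y), 45 mm high. Origin on the centre line at the collar's underside; z up: blade z = -50 to 0, collar 0 to 8, handle 8 to 53 mm. Starts upright in a rack slot, origin at the rack's top face
- leaf8: loose gauge leaf 8 mm thick, yellow handle, about 0.15 kg. Steel blade 8 (x) by 30 mm (y), reaching 50 mm below a dark collar 22 (x) by 60 (y) by 8 mm high; on it the handle, 14 (x) by 26 mm (y), 45 mm high. Origin on the centre line at the collar's underside; z up: blade z = -50 to 0, collar 0 to 8, handle 8 to 53 mm. Starts upright in a rack slot, origin at the rack's top face
- leaf10: loose gauge leaf 10 mm thick, red handle, about 0.15 kg. Steel blade 10 (x) by 30 mm (y), reaching 50 mm below a dark collar 22 (x) by 60 (y) by 8 mm high; on it the handle, 14 (x) by 26 mm (y), 45 mm high. Origin on the centre line at the collar's underside; z up: blade z = -50 to 0, collar 0 to 8, handle 8 to 53 mm. Starts upright in a rack slot, origin at the rack's top face
- tape_roll: red roll of sealing tape, 60 mm wide, 24 mm high; origin under its middle; bystander
- jar: jar 52 mm wide, 75 mm high; origin under its middle; bystander
- stapler: black and grey stapler 130 x 36 x 41 mm; origin under its middle; bystander
- specimen_box: brown cardboard specimen box 114 x 79 x 49 mm; origin under its middle; bystander
- pen_cup: steel cup with pens, 72 mm wide, about 145 mm high with the pens; origin under its middle; bystander
There are look-alikes about, which are no part of the job. What is shaped like the leaf6 but green is not meant.

How it is judged:
By the outcome, as a careful person would: the job done as asked, in the order asked, and still so for the second after the job is handed in, with the robot touching nothing.
It also fails if it takes over 72 s, if anything falls off the work surface, if the arm or the gripper's body presses on something with over 40 N, if the wrist force passes 120 N, or if a joint passes its speed limit or range.

## Working session

There is one attempt and no reset: what is moved stays moved. The work goes in short steps, Python scripts to look and compute and a tool call to move; the robot and the scene stay as the last step left them, time stands still between calls to the robot, and variables do not carry over. Pictures are saved under pics/ and viewed, and the job is handed in when it is done.

Besides the shell and the picture viewer there is one more tool, called after ">>>" by a JSON object that holds its "op" and its "data". send_rows: Moves the arm, as the interface text tells. Its arguments: {"type":"object","properties":{"deltas":{"type":"array","items":{"type":"array","items":{"type":"number"}}},"grip":{"type":"number"}},"required":["deltas"]}

```bash
ls; mkdir -p pics; python3 - <<'E'
from cell import arm,camera
import cv2
print(arm.get_state())
for n in ["scene","side","wrist"]:
    c=camera(n); cv2.imwrite(f"pics/{n}0.png",c["image"]); print(n,{k:v for k,v in c.items() if k!="image"})
E
```

```text
pics
{'time_s': 0.0, 'joint_positions': array([ 15.08108661,  28.7543003 , -24.4524032 ,  88.89208274,
        12.65195587,  65.22001327, -12.0491606 ]), 'qd': array([-0.05556328,  0.05309285, -0.01909448, -0.00773008, -0.00361579,
       -0.05188271,  0.01853984]), 'tau': array([ 1.57038257e-04, -5.69523740e+01, -5.81651285e+00, -2.80938792e+01,
        1.07328620e-02,  1.20940185e-02,  1.30241034e-05]), 'tool_pos': array([ 6.49640615e-01, -7.70682348e-05,  4.03647750e-01]), 'tcp_rot': array([-1.79887246e+02, -2.45675695e-03,  9.00021768e+01]), 'wrist_force': array([ 0.67694575, -0.23213992, -0.92951105]), 'moment': array([-0.02211557,  0.00790511,  0.04897981]), 'width': 0.0851703111748108}
scene {'fx': 422.367352200742, 'fy': 422.367352200742, 'cx': 252.69152865927114, 'cy': 188.12223632238502, 'k1': -0.038236350194228885, 'rvec': array([ 2.06416621,  1.00419493, -0.49806882]), 'tvec': array([-0.29297884, -0.22961857,  1.58990785])}
side {'fx': 375.59368587738106, 'fy': 375.59368587738106, 'cx': 253.77510256736568, 'cy': 191.35154630236133, 'k1': -0.111797501511487, 'rvec': array([ 2.19938811, -0.52461566,  0.22244223]), 'tvec': array([-0.53295345,  0.17173762,  0.95222471])}
wrist {'fx': 341.16751233919456, 'fy': 341.16751233919456, 'cx': 253.95967009298522, 'cy': 186.67593239435337, 'k1': -0.08645900302716145, 'tool_from_camera': array([[ 5.99903959e-04, -9.55368466e-01, -2.95416204e-01,
         7.39908294e-02],
       [ 9.99999819e-01,  5.60107401e-04,  2.19334285e-04,
        -9.50544653e-05],
       [-4.40802573e-05, -2.95416282e-01,  9.55368630e-01,
         3.01256576e-02],
       [ 0.00000000e+00,  0.00000000e+00,  0.00000000e+00,
         1.00000000e+00]])}
```

View pics/scene0.png

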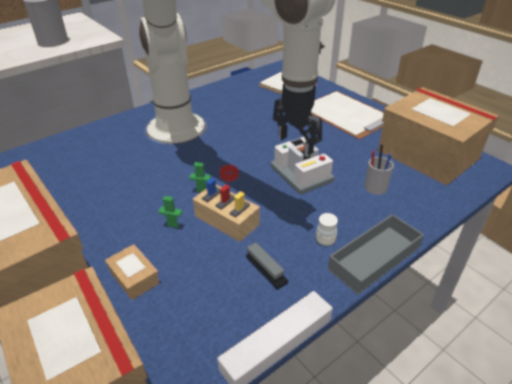

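View pics/side0.png

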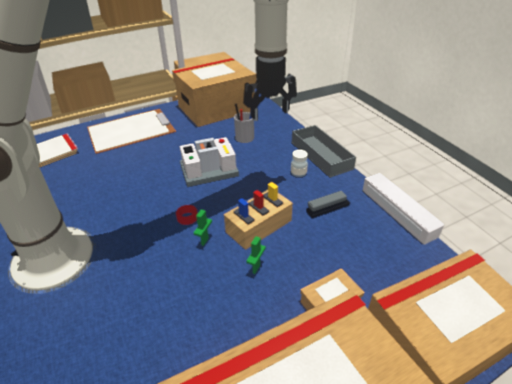

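View pics/wrist0.png

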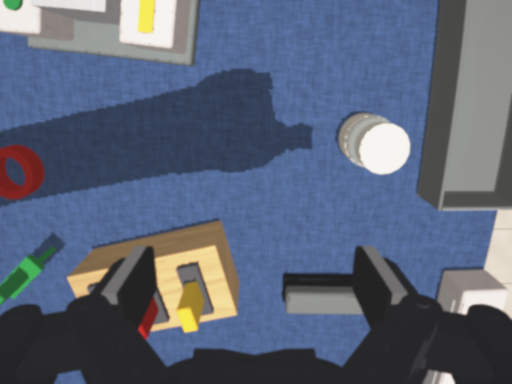

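The scene view shows the wooden rack (about 228,210) with its blue, red and yellow handles, and the white sealer at (303,163). The green leaf look-alikes at (200,175) and (170,210) are not meant. The red object at (229,172) is the tape roll. Next I get coarse positions.

```bash
cat > h.py <<'E'
import numpy as np,cv2
from cell import arm,camera
from scipy.spatial.transform import Rotation as R
def grab(n,save=None):
    s=arm.get_state(); c=camera(n)
    if n=="wrist":
        T=np.eye(4); T[:3,:3]=R.from_euler('xyz',s["tcp_rot"],degrees=True).as_matrix(); T[:3,3]=s["tool_pos"]
        W=T@c["tool_from_camera"]
    else:
        W=np.eye(4); r=cv2.Rodrigues(np.array(c["rvec"]))[0]; W[:3,:3]=r.T; W[:3,3]=-r.T@c["tvec"]
    c["W"]=W
    if save: cv2.imwrite(f"pics/{save}.png",c["image"])
    return c
def K(c): return np.array([[c["fx"],0,c["cx"]],[0,c["fy"],c["cy"]],[0,0,1.]])
def ray(c,p):
    u=cv2.undistortPoints(np.array(p,float).reshape(-1,1,2),K(c),np.array([c["k1"],0,0,0.]),None,None).reshape(-1,2)
    d=np.c_[u,np.ones(len(u))]@c["W"][:3,:3].T
    return c["W"][:3,3],d
def onz(c,p,z):
    o,d=ray(c,p); return o+d*((z-o[2])/d[:,2])[:,None]
def proj(c,X):
    Wi=np.linalg.inv(c["W"]); return cv2.projectPoints(np.array(X,float).reshape(-1,3),cv2.Rodrigues(Wi[:3,:3])[0],Wi[:3,3],K(c),np.array([c["k1"],0,0,0.]))[0].reshape(-1,2)
def cent(c,lo,hi,box=None):
    h=cv2.cvtColor(c["image"],cv2.COLOR_BGR2HSV); m=cv2.inRange(h,np.array(lo),np.array(hi))
    if box: k=np.zeros_like(m); x0,y0,x1,y1=box; k[y0:y1,x0:x1]=255; m&=k
    n,l,s,ce=cv2.connectedComponentsWithStats(m)
    return sorted([(int(s[i,4]),ce[i].round(1).tolist(),s[i,:4].tolist()) for i in range(1,n)],reverse=True)[:4]
E
python3 - <<'E'
from h import *
for n in ["scene","side"]:
    c=grab(n)
    print(n,onz(c,dict(scene=[[211,187],[225,194],[240,201],[303,163],[304,150]],side=[[242,208],[258,199],[273,190],[209,160],[207,155]])[n],.09).round(3))
E
```

```text
scene [[ 0.487 -0.15   0.09 ]
 [ 0.536 -0.138  0.09 ]
 [ 0.585 -0.123  0.09 ]
 [ 0.562  0.124  0.09 ]
 [ 0.513  0.174  0.09 ]]
side [[ 0.489 -0.15   0.09 ]
 [ 0.541 -0.137  0.09 ]
 [ 0.593 -0.123  0.09 ]
 [ 0.492  0.093  0.09 ]
 [ 0.497  0.121  0.09 ]]
```

>>> {"op": "send_rows", "data": {"deltas": [[-3, 2, 1, 0, 0, 0], [-6, 4, 2, 0, 0, 0], [-9, 6, 3, 0, 0, 0], [-12, 8, 4, 0, 0, 0], [-14, 9, 5, 0, 0, 0], [-14, 9, 5, 0, 0, 0], [-14, 9, 5, 0, 0, 0], [-14, 9, 5, 0, 0, 0], [-14, 9, 5, 0, 0, 0], [-14, 9, 5, 0, 0, 0]], "grip": 4.0}}

```text
time_s: 1.08
tool_pos: [0.5107, 0.0891, 0.454]
tcp_rot: [-179.9, -0.0, 89.9]
wrist_force: [-0.5, -0.4, -0.5]
width: 0.04
```

```bash
python3 - <<'E'
from h import *
c=grab("wrist","w1")
print(arm.get_state()["tool_pos"],arm.get_state()["tcp_rot"])
E
```

```text
[0.5106467  0.08915954 0.45397659] [-1.79930707e+02 -1.46482843e-02  8.99084614e+01]
```

View pics/w1.png

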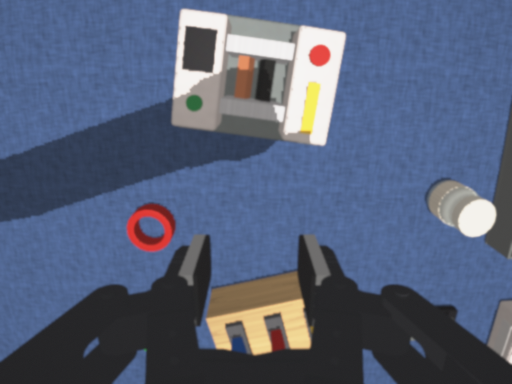

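```bash
python3 - <<'E'
import cv2
i=cv2.imread("pics/w1.png")[5:150,165:350]
cv2.imwrite("pics/w1c.png",cv2.resize(i,None,fx=4,fy=4,interpolation=cv2.INTER_CUBIC))
E
```

```text
(no output)
```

View pics/w1c.png

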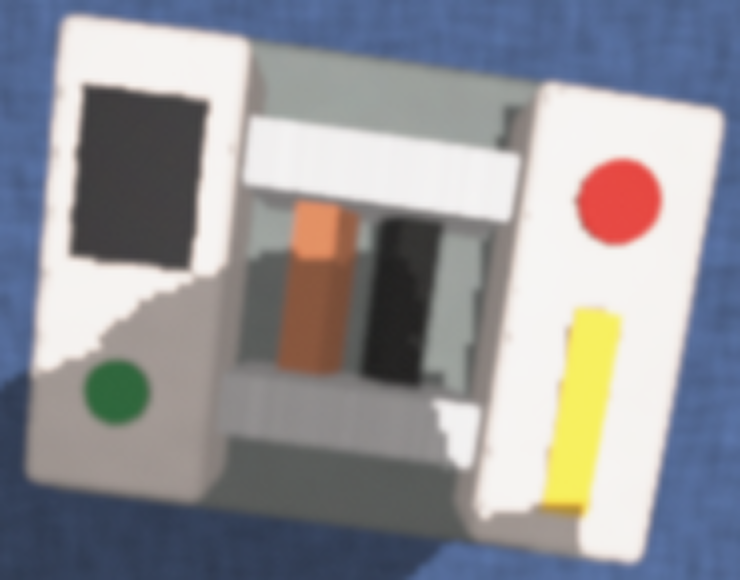

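```bash
python3 - <<'E'
from h import *
c=grab("wrist")
f=lambda p:np.array(p)/4+[165-.375,5-.375]
H=onz(c,f([(64,15),(725,105),(643,563),(25,483)]),.082)[:,:2]
A=onz(c,f([(248,117),(520,152),(508,220),(243,187)]),.1)[:,:2]
B=onz(c,f([(225,370),(482,404),(472,467),(218,435)]),.1)[:,:2]
C=onz(c,f([(296,202),(332,208),(312,372),(276,370)]),.098)[:,:2]
D=onz(c,f([(396,217),(440,222),(420,385),(364,378)]),.098)[:,:2]
for n,q in zip("HABCD",(H,A,B,C,D)):
    e=np.roll(q,-1,0)-q
    print(n,q.round(4).tolist(),q.mean(0).round(4),np.hypot(*e.T).round(4),np.degrees(np.arctan2(e[:,1],e[:,0])).round(1))
E
```

```text
H [[0.4424, 0.2305], [0.5967, 0.2108], [0.5827, 0.1014], [0.427, 0.1219]] [0.5122 0.1661] [0.1556 0.1102 0.1571 0.1097] [ -7.3 -97.3 172.5  81.9]
A [[0.486, 0.205], [0.5466, 0.1976], [0.5442, 0.183], [0.4846, 0.1901]] [0.5154 0.1939] [0.061  0.0148 0.06   0.015 ] [ -7.  -99.1 173.2  84.6]
B [[0.4796, 0.1498], [0.5392, 0.142], [0.5372, 0.1274], [0.4776, 0.1349]] [0.5084 0.1386] [0.0601 0.0147 0.0601 0.015 ] [ -7.5 -97.9 172.8  82.3]
C [[0.4964, 0.187], [0.5045, 0.1857], [0.4997, 0.1492], [0.4913, 0.1497]] [0.498  0.1679] [0.0082 0.0368 0.0084 0.0376] [ -9.3 -97.6 176.7  82.2]
D [[0.519, 0.1837], [0.529, 0.1826], [0.5248, 0.1462], [0.5118, 0.1478]] [0.5212 0.1651] [0.01   0.0366 0.0132 0.0366] [ -6.1 -96.5 173.   78.6]
```

The crop shows the copper bar on the left (276-357), the dark anvil on the right (364-440), and both cheek tops. Cheek size comes out at 60 x 15 mm as described, and the sealer yaw is about -7.4°. Next I look at the rack.

>>> {"op": "send_rows", "data": {"deltas": [[0.6, -3.7, 0, 0, 0, 0.5], [1.2, -7.5, 0, 0, 0, 1], [1.8, -11, -0.5, 0, 0, 1.5], [2.5, -15, -1, 0, 0, 2], [3, -18.5, -1.5, 0, 0, 2.5], [3.6, -22, -2, 0, 0, 3], [4.3, -26, -2, 0, 0, 3], [5, -29, -2, 0, 0, 3], [5, -29, -2, 0, 0, 3], [5, -29, -2, 0, 0, 3]]}}

```text
time_s: 2.02
tool_pos: [0.5598, -0.2031, 0.4335]
tcp_rot: [-179.9, -0.0, 104.7]
wrist_force: [0.8, 0.9, 0.6]
width: 0.0399
```

```bash
python3 - <<'E'
from h import *
c=grab("wrist","w2")
print(arm.get_state()["tool_pos"],arm.get_state()["tcp_rot"])
for n,l,h in (("b",(105,120,60),(128,255,255)),("y",(22,130,90),(35,255,255)),("r",(0,180,80),(5,255,255))): print(n,cent(c,l,h))
p=proj(c,[(.54,-.137,.065)])[0].astype(int); print(p)
x0,y0=max(p[0]-110,0),max(p[1]-80,0)
cv2.imwrite("pics/w2c.png",cv2.resize(c["image"][y0:y0+180,x0:x0+200],None,fx=3.2,fy=3.2,interpolation=cv2.INTER_CUBIC)); print(x0,y0)
E
```

```text
[ 0.56000745 -0.20064995  0.43380144] [-1.79958375e+02 -9.55780009e-02  1.04892436e+02]
b [(679, [192.2, 94.9], [181, 80, 23, 32])]
y [(661, [308.0, 96.3], [297, 81, 23, 32])]
r [(367, [249.3, 96.7], [243, 82, 14, 29])]
[252  87]
142 7
```

View pics/w2.png

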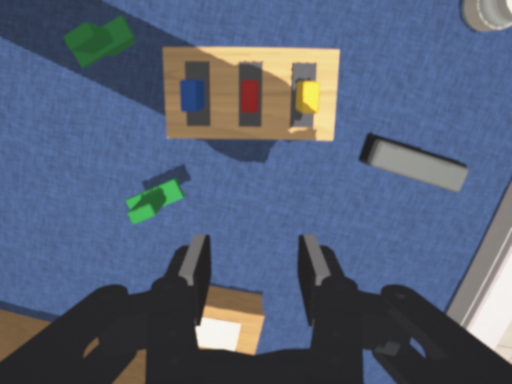

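View pics/w2c.png

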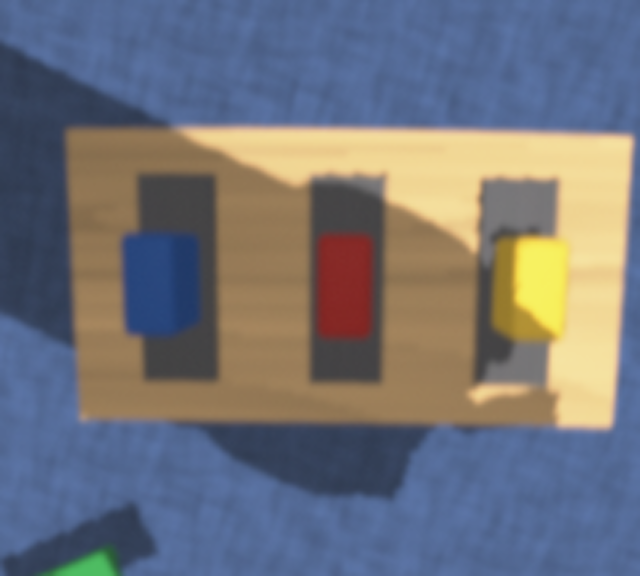

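```bash
python3 - <<'E'
from h import *
c=grab("wrist","w3")
print(arm.get_state()["tool_pos"])
cv2.imwrite("pics/w3c.png",cv2.resize(c["image"][35:155,150:350],None,fx=4,fy=4,interpolation=cv2.INTER_CUBIC))
E
```

```text
[ 0.56013669 -0.19916096  0.43410558]
```

View pics/w3c.png

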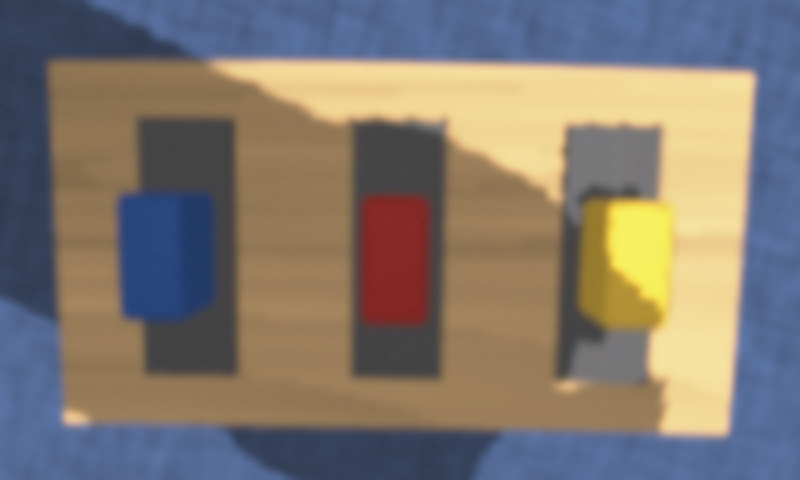

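```bash
python3 - <<'E'
from h import *
c=grab("wrist")
f=lambda p:np.array(p)/4+[150-.375,35-.375]
Q=dict(rack=([(47,61),(756,71),(728,436),(64,424)],.065),
cb=([(137,117),(236,119),(237,375),(146,374)],.073),cr=([(354,120),(446,122),(440,379),(353,376)],.073),cy=([(567,125),(662,127),(648,383),(557,380)],.073),
hb=([(119,193),(183,193),(183,318),(125,319)],.118),hr=([(362,196),(430,197),(428,325),(361,324)],.118),hy=([(609,200),(675,203),(666,328),(601,326)],.118))
for n,(q,z) in Q.items():
    q=onz(c,f(q),z)[:,:2]; e=np.roll(q,-1,0)-q
    print(n,q.mean(0).round(4),np.hypot(*e.T).round(4),np.degrees(np.arctan2(e[:,1],e[:,0])).round(1))
E
```

```text
rack [ 0.5396 -0.1423] [0.1673 0.0873 0.1671 0.0866] [  14.2  -76.1 -166.   104.1]
cb [ 0.4914 -0.1541] [0.023  0.0594 0.0221 0.0597] [  13.4  -76.6 -165.8  104.3]
cr [ 0.5395 -0.1421] [0.0213 0.0596 0.0211 0.0593] [  13.8  -76.  -166.9  104.2]
cy [ 0.5879 -0.13  ] [0.0221 0.0596 0.0222 0.0592] [  14.4  -75.7 -166.6  104.3]
hb [ 0.4912 -0.1539] [0.0131 0.0251 0.0121 0.0254] [  14.5  -77.4 -164.4  104.8]
hr [ 0.5396 -0.1421] [0.0138 0.0257 0.0139 0.0257] [  14.2  -75.7 -165.8  104. ]
hy [ 0.5877 -0.1298] [0.0135 0.0252 0.0136 0.0254] [  13.   -76.5 -166.3  103.3]
```

Candidates: blue handle at (192,95) in the rack, between the green look-alikes at (99,41) and (155,201), which are not meant. The enlarged crop confirms the blue leaf in the rack's left slot, and collar and handle agree at (0.491, -0.154). I reach for it.

>>> {"op": "send_rows", "data": {"deltas": [[-2, 1.5, -1, 0, 0, -0.2], [-4, 3, -3, 0, 0, -0.2], [-6, 4.2, -6, 0, 0, -0.2], [-6.9, 4.6, -9, 0, 0, -0.2], [-6.9, 4.6, -11, 0, 0, -0.2], [-6.9, 4.6, -12.5, 0, 0, -0.2], [-6.9, 4.6, -14, 0, 0, -0.2], [-6.9, 4.6, -16, 0, 0, -0.2], [-6.9, 4.6, -17.5, 0, 0, -0.2], [-6.9, 4.6, -18.2, 0, 0, -0.2]], "grip": 3.5}}

```text
time_s: 3.0
tool_pos: [0.4904, -0.152, 0.2512]
tcp_rot: [-179.9, -0.1, 104.2]
wrist_force: [0.5, 0.3, 0.2]
width: 0.0348
```

```bash
python3 - <<'E'
from h import *
c=grab("wrist","w4"); c=grab("side","s4"); s=arm.get_state(); print(s["tool_pos"],s["tcp_rot"],s["wrist_force"])
cv2.imwrite("pics/s4c.png",cv2.resize(c["image"][130:260,170:320],None,fx=4,fy=4,interpolation=cv2.INTER_CUBIC))
E
```

```text
[ 0.49057234 -0.15251663  0.25186683] [-1.79896983e+02 -1.00294942e-01  1.04131939e+02] [-0.64055874 -0.79723301  0.24552642]
```

View pics/s4c.png

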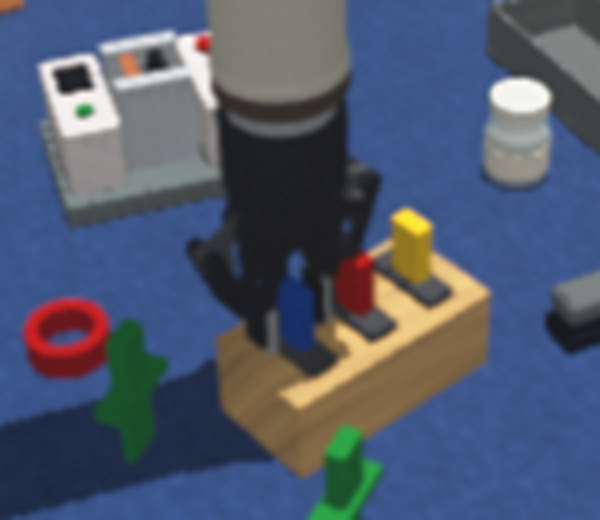

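View pics/w4.png

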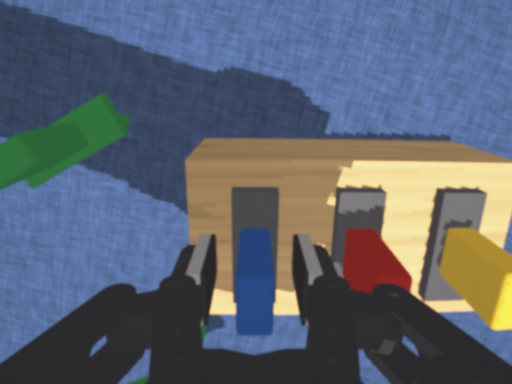

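The blue handle (254,280) is centred between the pads (215 and 292). Closing.

>>> {"op": "send_rows", "data": {"deltas": [[0, 0, 0, 0, 0, 0], [0, 0, 0, 0, 0, 0], [0, 0, 0, 0, 0, 0], [0, 0, 0, 0, 0, 0], [0, 0, 0, 0, 0, 0], [0, 0, 0, 0, 0, 0], [0, 0, 1, 0, 0, 0], [0, 0, 3, 0, 0, 0], [0, 0, 6, 0, 0, 0], [0, 0, 9, 0, 0, 0]], "grip": 0.5}}

```text
time_s: 3.93
tool_pos: [0.4902, -0.1539, 0.3434]
tcp_rot: [-179.9, -0.1, 104.0]
wrist_force: [0.2, -1.5, -0.9]
width: 0.0139
```

>>> {"op": "send_rows", "data": {"deltas": [[0, 2, 1.5, 0, 0, -0.5], [0.2, 6, 3, 0, 0, -1], [0.5, 10, 3, 0, 0, -1.5], [0.8, 14, 3, 0, 0, -2], [1, 18, 3, 0, 0, -2.5], [1.3, 22, 3, 0, 0, -3], [1.6, 26, 3, 0, 0, -3.5], [1.8, 29, 3, 0, 0, -4], [2, 31, 3, 0, 0, -4.3], [2, 32.2, 3, 0, 0, -4.3]]}}

```text
time_s: 4.77
tool_pos: [0.5105, 0.1713, 0.3733]
tcp_rot: [180.0, -0.1, 82.7]
wrist_force: [-0.0, -0.4, -0.4]
width: 0.0133
```

>>> {"op": "send_rows", "data": {"deltas": [[0, 0, -0.5, 0, 0, 0], [0, 0, -1, 0, 0, 0], [0, 0, -1, 0, 0, 0], [0, 0, -1, 0, 0, 0], [0, 0, -1, 0, 0, 0], [0, 0, -1, 0, 0, 0], [0, 0, -1, 0, 0, 0], [0, 0, -1, 0, 0, 0], [0, 0, -1, 0, 0, 0], [0, 0, -1, 0, 0, 0]]}}

```text
time_s: 5.6
tool_pos: [0.511, 0.168, 0.3628]
tcp_rot: [180.0, -0.0, 82.5]
wrist_force: [0.2, -0.1, -1.6]
width: 0.0136
```

```bash
python3 - <<'E'
from h import *
s=arm.get_state(); print(s["tool_pos"],s["tcp_rot"],s["wrist_force"],s["moment"])
w=grab("wrist","w5"); c=grab("side","s5"); d=grab("scene")
cv2.imwrite("pics/s5c.png",cv2.resize(c["image"][90:200,150:270],None,fx=4,fy=4,interpolation=cv2.INTER_CUBIC))
cv2.imwrite("pics/c5c.png",cv2.resize(d["image"][100:200,250:350],None,fx=4,fy=4,interpolation=cv2.INTER_CUBIC))
E
```

```text
[0.51100877 0.1679978  0.36279268] [ 1.79990940e+02 -3.63550388e-03  8.25008301e+01] [ 0.21308198 -0.09014348 -1.59353054] [ 0.03224309  0.05745422 -0.01776182]
```

View pics/w5.png

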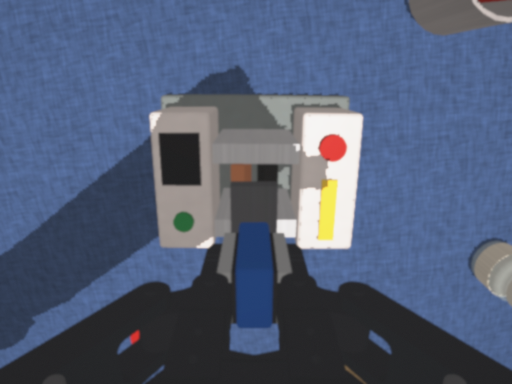

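View pics/s5c.png

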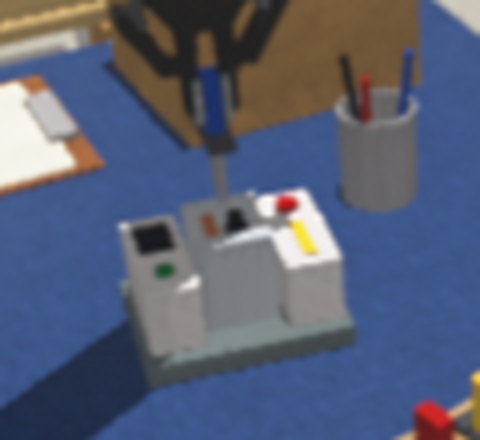

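View pics/c5c.png

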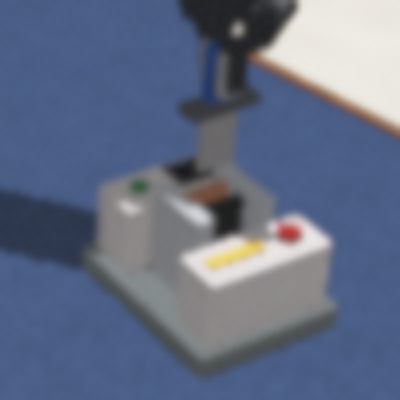

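The wrist view shows the leaf parallel to the throat, with the handle centre (254) over the gap between bar and anvil (about 250-258). Lowering it into the funnel now.

>>> {"op": "send_rows", "data": {"deltas": [[0, 0, -0.5, 0, 0, 0], [0, 0, -1, 0, 0, 0], [0, 0, -1.5, 0, 0, 0], [0, 0, -2, 0, 0, 0], [0, 0, -2.5, 0, 0, 0], [0, 0, -3, 0, 0, 0], [0, 0, -3.3, 0, 0, 0], [0, 0, -3.6, 0, 0, 0], [0, 0, -3.9, 0, 0, 0], [0, 0, -4.1, 0, 0, 0]]}}

```text
time_s: 6.58
tool_pos: [0.5111, 0.168, 0.3214]
tcp_rot: [180.0, -0.0, 82.5]
wrist_force: [-0.2, -0.3, -0.8]
width: 0.0133
```

>>> {"op": "send_rows", "data": {"deltas": [[0, 0, -0.1, 0, 0, 0], [0, 0, -0.2, 0, 0, 0], [0, 0, -0.3, 0, 0, 0], [0, 0, -0.4, 0, 0, 0], [0, 0, -0.5, 0, 0, 0], [0, 0, -0.6, 0, 0, 0], [0, 0, -0.7, 0, 0, 0], [0, 0, -0.8, 0, 0, 0], [0, 0, -0.9, 0, 0, 0], [0, 0, -1, 0, 0, 0]]}}

```text
time_s: 7.42
tool_pos: [0.511, 0.1685, 0.3124]
tcp_rot: [180.0, -0.0, 82.5]
wrist_force: [-2.8, 0.7, 5.3]
width: 0.0134
```

```bash
python3 - <<'E'
from h import *
s=arm.get_state(); print(s["tool_pos"],s["tcp_rot"],s["wrist_force"],s["moment"])
E
```

```text
[0.51101341 0.16851246 0.3124003 ] [ 1.79968770e+02 -4.05830218e-02  8.24975682e+01] [-2.81341571  0.69080469  5.31631831] [ 0.11089647  0.57513155 -0.12265057]
```

>>> {"op": "send_rows", "data": {"deltas": [[-0.03, 0, 0, 0, 0, 0], [-0.05, 0, 0, 0, 0, 0], [-0.05, 0, 0, 0, 0, 0], [-0.05, 0, 0, 0, 0, 0], [-0.05, 0, -0.05, 0, 0, 0], [-0.05, 0, -0.1, 0, 0, 0], [-0.05, 0, -0.15, 0, 0, 0], [-0.05, 0, -0.2, 0, 0, 0], [-0.05, 0, -0.25, 0, 0, 0], [-0.05, 0, -0.3, 0, 0, 0]]}}

```text
time_s: 8.25
tool_pos: [0.5107, 0.1679, 0.3087]
tcp_rot: [180.0, -0.0, 82.5]
wrist_force: [1.0, 1.4, 3.6]
width: 0.013
```

>>> {"op": "send_rows", "data": {"deltas": [[0, 0, -0.1, 0, 0, 0], [0, 0, -0.2, 0, 0, 0], [0, 0, -0.3, 0, 0, 0], [0, 0, -0.4, 0, 0, 0], [0, 0, -0.5, 0, 0, 0], [0, 0, -0.6, 0, 0, 0], [0, 0, -0.7, 0, 0, 0], [0, 0, -0.8, 0, 0, 0], [0, 0, -0.9, 0, 0, 0], [0, 0, -1, 0, 0, 0]]}}

```text
time_s: 9.08
tool_pos: [0.5106, 0.168, 0.2987]
tcp_rot: [180.0, -0.0, 82.5]
wrist_force: [2.0, 0.4, 4.8]
width: 0.0133
```

```bash
python3 - <<'E'
from h import *
s=arm.get_state(); print(s["tool_pos"],s["tcp_rot"],s["wrist_force"],s["moment"])
E
```

```text
[0.51064863 0.16797838 0.29867162] [ 1.79977806e+02 -6.20109142e-03  8.24974669e+01] [1.98407162 0.38607153 4.77939285] [-0.07423092 -0.6110919  -0.14553671]
```

>>> {"op": "send_rows", "data": {"deltas": [[0.02, 0, 0, 0, 0, 0], [0.02, 0, -0.1, 0, 0, 0], [0.02, 0, -0.2, 0, 0, 0], [0.02, 0, -0.3, 0, 0, 0], [0.02, 0, -0.4, 0, 0, 0], [0.02, 0, -0.5, 0, 0, 0], [0.02, 0, -0.6, 0, 0, 0], [0.02, 0, -0.7, 0, 0, 0], [0.02, 0, -0.8, 0, 0, 0], [0.02, 0, -0.9, 0, 0, 0]]}}

```text
time_s: 9.92
tool_pos: [0.5107, 0.168, 0.2896]
tcp_rot: [180.0, -0.0, 82.5]
wrist_force: [0.9, -0.5, 4.5]
width: 0.0133
```

```bash
python3 - <<'E'
from h import *
s=arm.get_state(); print(s["tool_pos"],s["tcp_rot"],s["wrist_force"],s["moment"])
c=grab("side"); d=grab("wrist","w6")
cv2.imwrite("pics/s6c.png",cv2.resize(c["image"][100:190,160:260],None,fx=6,fy=6,interpolation=cv2.INTER_CUBIC))
E
```

```text
[0.51070524 0.16804073 0.28961675] [ 1.79996429e+02 -2.76702865e-03  8.25043943e+01] [ 0.87890097 -0.52295859  4.45445716] [-0.08519134 -0.57289588 -0.09657977]
```

View pics/s6c.png

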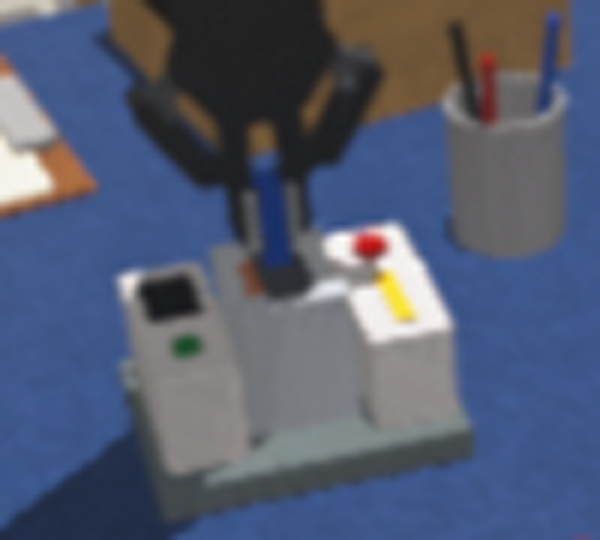

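View pics/w6.png

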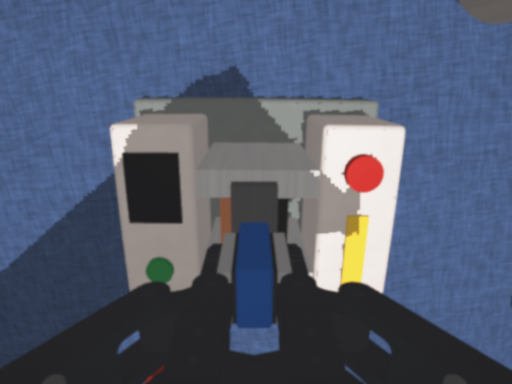

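Drag stays near 6 N while the side force is near zero. I confirm with a short upward draw.

>>> {"op": "send_rows", "data": {"deltas": [[0, 0, 0.05, 0, 0, 0], [0, 0, 0.1, 0, 0, 0], [0, 0, 0.15, 0, 0, 0], [0, 0, 0.2, 0, 0, 0], [0, 0, 0.25, 0, 0, 0], [0, 0, 0.3, 0, 0, 0], [0, 0, 0.35, 0, 0, 0], [0, 0, 0.4, 0, 0, 0], [0, 0, 0.4, 0, 0, 0], [0, 0, 0.4, 0, 0, 0]]}}

```text
time_s: 10.85
tool_pos: [0.5106, 0.1679, 0.2937]
tcp_rot: [-180.0, 0.0, 82.5]
wrist_force: [4.5, -0.8, -4.3]
width: 0.0136
```

Side force rose to 4.5 N during the draw, so this isn't clean. I shift 0.4 mm to +x and stroke again.

>>> {"op": "send_rows", "data": {"deltas": [[0.02, 0, 0, 0, 0, 0], [0.04, 0, 0, 0, 0, 0], [0.04, 0, 0, 0, 0, 0], [0.04, 0, 0, 0, 0, 0], [0.04, 0, 0, 0, 0, 0], [0.04, 0, 0, 0, 0, 0], [0.04, 0, 0, 0, 0, 0], [0.04, 0, 0, 0, 0, 0], [0.04, 0, 0, 0, 0, 0], [0.04, 0, 0, 0, 0, 0]]}}

```text
time_s: 11.68
tool_pos: [0.5109, 0.1679, 0.2937]
tcp_rot: [-180.0, 0.0, 82.5]
wrist_force: [0.7, -2.9, 0.4]
width: 0.013
```

```bash
python3 - <<'E'
from h import *
s=arm.get_state(); print(s["tool_pos"],s["tcp_rot"],s["wrist_force"],s["moment"])
E
```

```text
[0.51087646 0.16791036 0.2936603 ] [-1.79964301e+02  2.54359327e-02  8.24988398e+01] [ 0.69094046 -2.92129949  0.38169674] [-0.68584273 -0.09545239 -0.14992968]
```

>>> {"op": "send_rows", "data": {"deltas": [[0, 0, 0.05, 0, 0, 0], [0, 0, 0.1, 0, 0, 0], [0, 0, 0.15, 0, 0, 0], [0, 0, 0.2, 0, 0, 0], [0, 0, 0.25, 0, 0, 0], [0, 0, 0.3, 0, 0, 0], [0, 0, 0.35, 0, 0, 0], [0, 0, 0.4, 0, 0, 0], [0, 0, 0.4, 0, 0, 0], [0, 0, 0.4, 0, 0, 0]]}}

```text
time_s: 12.52
tool_pos: [0.5109, 0.1683, 0.2977]
tcp_rot: [-180.0, -0.0, 82.5]
wrist_force: [1.1, -0.7, -6.5]
width: 0.0132
```

```bash
python3 - <<'E'
from h import *
s=arm.get_state(); print(s["tool_pos"],s["tcp_rot"],s["wrist_force"],s["moment"])
E
```

```text
[0.51088351 0.16828388 0.29770256] [-1.79976227e+02 -1.45783180e-02  8.25115534e+01] [ 1.06884722 -0.67185259 -6.45540478] [-0.00591423 -0.29477674 -0.09878058]
```

With almost no side force, drawing up takes 6.5 N (weight 1.5 N) and pushing down drags about 6 N. Blue binds. Now I seat it fully.

>>> {"op": "send_rows", "data": {"deltas": [[0, 0, -0.15, 0, 0, 0], [0, 0, -0.3, 0, 0, 0], [0, 0, -0.4, 0, 0, 0], [0, 0, -0.5, 0, 0, 0], [0, 0, -0.6, 0, 0, 0], [0, 0, -0.7, 0, 0, 0], [0, 0, -0.8, 0, 0, 0], [0, 0, -0.9, 0, 0, 0], [0, 0, -0.95, 0, 0, 0], [0, 0, -1, 0, 0, 0]]}}

```text
time_s: 13.35
tool_pos: [0.511, 0.1692, 0.2892]
tcp_rot: [180.0, -0.1, 82.5]
wrist_force: [-4.1, 0.5, 7.4]
width: 0.0133
```

>>> {"op": "send_rows", "data": {"deltas": [[0, 0, -0.02, 0, 0, 0], [0, 0, -0.04, 0, 0, 0], [0, 0, -0.06, 0, 0, 0], [0, 0, -0.08, 0, 0, 0], [0, 0, -0.1, 0, 0, 0], [0, 0, -0.1, 0, 0, 0], [0, 0, -0.1, 0, 0, 0], [0, 0, -0.1, 0, 0, 0], [0, 0, -0.1, 0, 0, 0], [0, 0, -0.1, 0, 0, 0]]}}

```text
time_s: 14.18
tool_pos: [0.5109, 0.1693, 0.2887]
tcp_rot: [180.0, -0.1, 82.5]
wrist_force: [-5.1, 0.3, 11.1]
width: 0.0129
```

```bash
python3 - <<'E'
from h import *
s=arm.get_state(); print(s["tool_pos"],s["tcp_rot"],s["wrist_force"],s["moment"])
c=grab("side"); d=grab("scene")
a=cv2.resize(c["image"][130:185,170:250],None,fx=5,fy=5,interpolation=cv2.INTER_CUBIC)
b=cv2.resize(d["image"][125:180,270:345],None,fx=5,fy=5,interpolation=cv2.INTER_CUBIC)
cv2.imwrite("pics/s7.png",np.hstack([a,b]))
E
```

```text
[0.51094385 0.16926436 0.28869933] [ 1.79951699e+02 -5.10014268e-02  8.25412741e+01] [-5.06503757  0.31445306 11.05863631] [-0.02863026  1.21099179 -0.22031106]
```

View pics/s7.png

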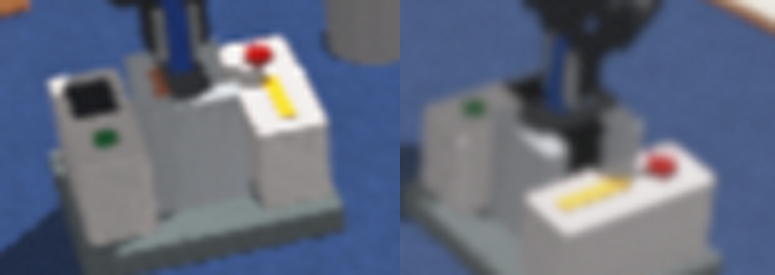

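Side force is -5 N, so I shift back 0.2 mm and continue down in small steps.

>>> {"op": "send_rows", "data": {"deltas": [[-0.02, 0, 0, 0, 0, 0], [-0.02, 0, 0, 0, 0, 0], [-0.02, 0, -0.02, 0, 0, 0], [-0.02, 0, -0.04, 0, 0, 0], [-0.02, 0, -0.06, 0, 0, 0], [-0.02, 0, -0.08, 0, 0, 0], [-0.02, 0, -0.1, 0, 0, 0], [-0.02, 0, -0.1, 0, 0, 0], [-0.02, 0, -0.1, 0, 0, 0], [-0.02, 0, -0.1, 0, 0, 0]]}}

```text
time_s: 15.12
tool_pos: [0.5109, 0.1693, 0.2887]
tcp_rot: [179.9, -0.0, 82.5]
wrist_force: [-7.0, -0.8, 18.9]
width: 0.0135
```

```bash
python3 - <<'E'
from h import *
s=arm.get_state(); print(s["tool_pos"],s["tcp_rot"],s["wrist_force"],s["moment"])
E
```

```text
[0.51085159 0.16929619 0.28865077] [ 1.79915560e+02 -3.18505621e-02  8.25373274e+01] [-7.0133149  -0.82954349 18.90587917] [-0.25570115  1.75441217 -0.16530431]
```

The leaf no longer goes down (z steady at 0.2887) while force climbs to 19 N, so the collar is apparently on the cheeks. I relax the push, open, and look.

>>> {"op": "send_rows", "data": {"deltas": [[0, 0, 0.05, 0, 0, 0], [0, 0, 0.1, 0, 0, 0], [0, 0, 0.15, 0, 0, 0], [0, 0, 0.15, 0, 0, 0], [0, 0, 0.15, 0, 0, 0], [0, 0, 0.15, 0, 0, 0], [0, 0, 0.15, 0, 0, 0], [0, 0, 0.15, 0, 0, 0], [0, 0, 0.15, 0, 0, 0], [0, 0, 0.15, 0, 0, 0]]}}

```text
time_s: 15.95
tool_pos: [0.5109, 0.1692, 0.2887]
tcp_rot: [179.9, -0.1, 82.5]
wrist_force: [-3.7, 1.2, 9.6]
width: 0.0132
```

>>> {"op": "send_rows", "data": {"deltas": [[0, 0, 0, 0, 0, 0], [0, 0, 0, 0, 0, 0], [0, 0, 0, 0, 0, 0], [0, 0, 0, 0, 0, 0], [0, 0, 0, 0, 0, 0], [0, 0, 0, 0, 0, 0], [0, 0, 0, 0, 0, 0], [0, 0, 0, 0, 0, 0], [0, 0, 0, 0, 0, 0], [0, 0, 0, 0, 0, 0]], "grip": 3.5}}

```text
time_s: 16.78
tool_pos: [0.5109, 0.168, 0.2872]
tcp_rot: [-180.0, -0.0, 82.5]
wrist_force: [0.1, -0.1, 0.7]
width: 0.0346
```

```bash
python3 - <<'E'
from h import *
s=arm.get_state(); print(s["tool_pos"],s["tcp_rot"],s["wrist_force"],s["moment"])
grab("wrist","w8")
E
```

```text
[0.51090339 0.16800297 0.2871875 ] [-1.79998573e+02 -2.25706430e-03  8.24977614e+01] [ 0.08159785 -0.06091238  0.6552701 ] [-0.00673146 -0.01314957  0.02004529]
```

View pics/w8.png

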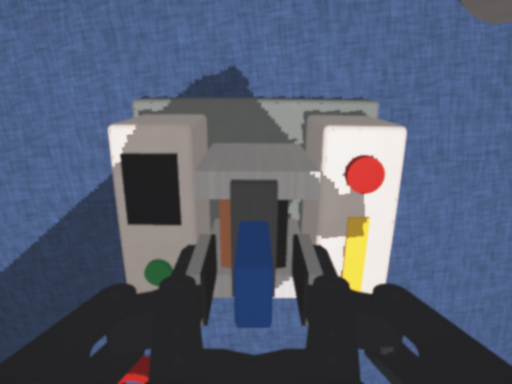

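>>> {"op": "send_rows", "data": {"deltas": [[0, 0, 0.5, 0, 0, 0], [0, 0, 1.5, 0, 0, 0], [0, 0, 3, 0, 0, 0], [0, 0, 5, 0, 0, 0], [0, 0, 8, 0, 0, 0], [0, -3, 10, 0, 0, 0], [0, -6, 10, 0, 0, 0], [0, -9, 10, 0, 0, 0], [0, -9, 10, 0, 0, 0], [0, -9, 10, 0, 0, 0]]}}

```text
time_s: 17.67
tool_pos: [0.5111, 0.0759, 0.3883]
tcp_rot: [179.9, 0.0, 82.3]
wrist_force: [-0.2, 0.9, -0.3]
width: 0.0349
```

```bash
python3 - <<'E'
from h import *
camera("side")
c=grab("wrist","w9");d=grab("scene","c9"); e=grab("side","s9")
cv2.imwrite("pics/w9c.png",cv2.resize(c["image"][0:180,140:360],None,fx=3.5,fy=3.3,interpolation=cv2.INTER_CUBIC))
a=cv2.resize(e["image"][120:190,170:245],None,fx=5,fy=5,interpolation=cv2.INTER_CUBIC)
b=cv2.resize(d["image"][115:185,270:345],None,fx=5,fy=5,interpolation=cv2.INTER_CUBIC)
cv2.imwrite("pics/s9c.png",np.hstack([a,b]))
E
```

View pics/w9c.png

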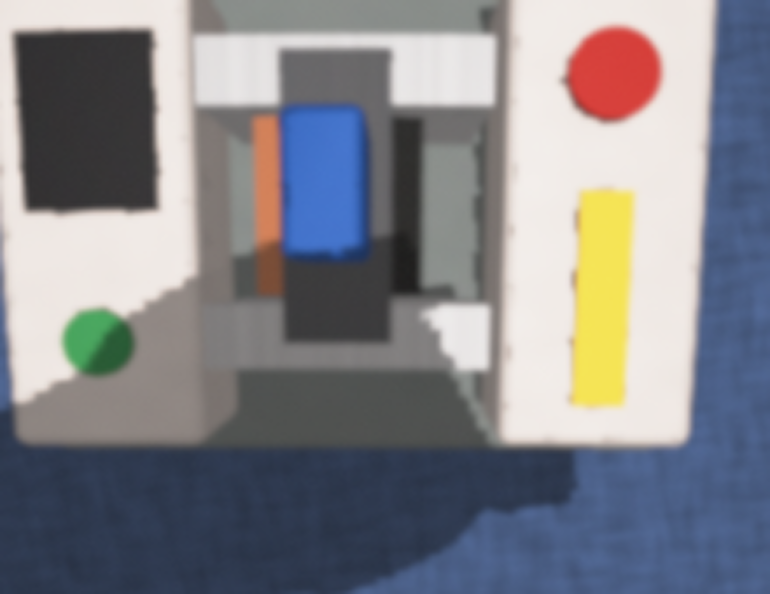

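View pics/s9c.png

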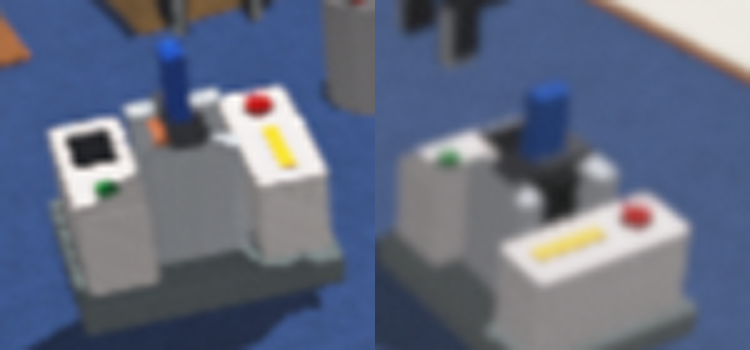

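The wrist crop shows the collar lying across both cheeks, which show on both sides of it at the top (195-495, 35-105) and bottom (205-490, 305-370). The leaf stands upright. For a numeric check I triangulate the handle top and compare it with the red and yellow handles in the rack.

```bash
python3 - <<'E'
from h import *
c=grab("wrist");d=grab("scene"); e=grab("side")
R_={"b":((105,110,50),(125,255,255)),"y":((20,120,90),(35,255,255)),"r":((0,150,60),(6,255,255)),"r2":((174,150,60),(180,255,255))}
box={"scene":{"b":(290,125,330,160),"y":(230,185,250,215),"r":(215,180,233,205)},"side":{"b":(195,120,215,155),"y":(262,178,285,205),"r":(248,185,268,212)}}
def masked(c,k,b):
    h=cv2.cvtColor(c["image"],cv2.COLOR_BGR2HSV); m=cv2.inRange(h,*map(np.array,R_[k]))
    if k=="r": m|=cv2.inRange(h,*map(np.array,R_["r2"]))
    if k=="b": m[h[...,1]<190]=0
    z=np.zeros_like(m); x0,y0,x1,y1=b; z[y0:y1,x0:x1]=m[y0:y1,x0:x1]; return z
def tri(v):
    A=np.zeros((3,3));B=np.zeros(3);L=[]
    for c,p in v:
        o,dd=ray(c,[p]); dd=dd[0]/np.linalg.norm(dd[0]); P=np.eye(3)-np.outer(dd,dd); A+=P;B+=P@o
    return np.linalg.solve(A,B)
for k in "byr":
    v=[]
    for n,c0 in (("scene",d),("side",e)):
        m=masked(c0,k,box[n][k]); M=cv2.moments(m,True); p=(M["m10"]/max(M["m00"],1),M["m01"]/max(M["m00"],1)); r=cv2.boundingRect(m); v.append((c0,p)); print(k,n,np.round(p,1),M["m00"],r)
    print(k,tri(v).round(4))
f=lambda p:np.array(p)/np.array([3.5,3.3])+[140-.36,-.35]
for n,q,z in (("collar",[(279,49),(390,49),(390,341),(284,341)],.108),("top",[(285,106),(362,106),(362,253),(287,253)],.153),("cheek+",[(194,34),(496,34),(495,104),(196,105)],.1)):
    q=onz(c,f(q),z)[:,:2]; g=np.roll(q,-1,0)-q; print(n,q.mean(0).round(4),np.hypot(*g.T).round(4),np.degrees(np.arctan2(g[:,1],g[:,0])).round(1))
E
```

```text
b scene [0. 0.] 0.0 (0, 0, 0, 0)
b side [203.5 130.1] 15.0 (202, 128, 4, 5)
b [ 0.2998 -0.491   0.5727]
y scene [238.9 200.9] 130.0 (234, 193, 10, 17)
y side [272.6 191.2] 154.0 (268, 182, 10, 19)
y [ 0.5877 -0.1295  0.0942]
r scene [224.7 193.1] 98.0 (221, 186, 8, 16)
r side [258.2 198.8] 130.0 (254, 191, 9, 17)
r [ 0.5391 -0.141   0.0954]
collar [0.5097 0.1697] [0.0214 0.0591 0.0217 0.0592] [ -7.6 -97.4 172.5  82.3]
top [0.5102 0.1699] [0.0123 0.0242 0.0123 0.0243] [ -7.6 -97.7 172.5  82.2]
cheek+ [0.5149 0.1963] [0.0601 0.0141 0.0603 0.0143] [ -7.6 -97.2 172.7  82.3]
```

```bash
python3 - <<'E'
from h import *
d=grab("scene"); e=grab("side")
for n,c,x,y in (("scene",d,(298,318),(128,152)),("side",e,(198,212),(124,150))):
    im=c["image"].astype(int)
    s=im[y[0]:y[1],x[0]:x[1]]
    m=((s[...,0]>s[...,2]*2.6)&(s[...,0]>70)).astype(np.uint8)
    print(n); print("\n".join("".join(".#"[v] for v in r) for r in m))
    M=cv2.moments(m,True); p=(M["m10"]/M["m00"]+x[0],M["m01"]/M["m00"]+y[0]); print(p,M["m00"])
    c["p"]=p
A=np.zeros((3,3));B=np.zeros(3)
for c in(d,e):
    o,r=ray(c,[c["p"]]); r=r[0]/np.linalg.norm(r[0]); P=np.eye(3)-np.outer(r,r);A+=P;B+=P@o
print(np.linalg.solve(A,B).round(4))
E
```

```text
scene
....................
....................
....................
........#...........
.....#####..........
...#######..........
...#######..........
...#######..........
...#######..........
...#######..........
...#######..........
...#######..........
...######...........
..#######...........
..#######...........
..#######...........
..######............
...#................
....................
....................
....................
....................
....................
....................
(303.6741573033708, 138.04494382022472) 89.0
side
..............
..............
..............
..............
...#####......
...######.....
...######.....
...######.....
....#####.....
....#####.....
....#####.....
....######....
....######....
.....#####....
.....####.....
.....####.....
......###.....
......###.....
......####....
......####....
..............
..............
..............
..............
..............
..............
(204.24675324675326, 134.76623376623377) 77.0
[0.5105 0.1713 0.1321]
```

Upright and yaw check out. The triangulated height (+2 mm against the rack leaves) is within pixel error but not conclusive. I probe the handle top gently with shut fingertips, expecting contact at TCP z of about 0.326 if it is home.

>>> {"op": "send_rows", "data": {"deltas": [[0, 2, 0, 0, 0, 0], [0, 5, 0, 0, 0, 0], [0, 8, 0, 0, 0, 0], [0, 9.1, 0, 0, 0, 0], [0, 9.1, -1, 0, 0, 0], [0, 9.1, -2, 0, 0, 0], [0, 9.1, -3, 0, 0, 0], [0, 9.1, -4, 0, 0, 0], [0, 9.1, -4.8, 0, 0, 0], [0, 9.1, -5.2, 0, 0, 0]], "grip": 0}}

```text
time_s: 18.95
tool_pos: [0.5106, 0.1676, 0.3332]
tcp_rot: [-179.9, 0.1, 82.4]
wrist_force: [-0.8, -0.3, -0.1]
width: -0.0001
```

>>> {"op": "send_rows", "data": {"deltas": [[0, 0, -0.1, 0, 0, 0], [0, 0, -0.2, 0, 0, 0], [0, 0, -0.3, 0, 0, 0], [0, 0, -0.4, 0, 0, 0], [0, 0, -0.5, 0, 0, 0], [0, 0, -0.6, 0, 0, 0], [0, 0, -0.7, 0, 0, 0], [0, 0, -0.7, 0, 0, 0], [0, 0, -0.7, 0, 0, 0], [0, 0, -0.7, 0, 0, 0]]}}

```text
time_s: 19.78
tool_pos: [0.5109, 0.1691, 0.3283]
tcp_rot: [180.0, -0.0, 82.5]
wrist_force: [0.2, -0.2, 0.3]
width: -0.0002
```

Nothing touched yet at 0.3283. I continue.

>>> {"op": "send_rows", "data": {"deltas": [[0, 0, -0.04, 0, 0, 0], [0, 0, -0.08, 0, 0, 0], [0, 0, -0.12, 0, 0, 0], [0, 0, -0.16, 0, 0, 0], [0, 0, -0.2, 0, 0, 0], [0, 0, -0.2, 0, 0, 0], [0, 0, -0.2, 0, 0, 0], [0, 0, -0.2, 0, 0, 0], [0, 0, -0.2, 0, 0, 0], [0, 0, -0.2, 0, 0, 0]]}}

```text
time_s: 20.62
tool_pos: [0.5109, 0.1691, 0.3265]
tcp_rot: [180.0, 0.0, 82.5]
wrist_force: [-1.7, -1.0, 5.2]
width: -0.0
```

>>> {"op": "send_rows", "data": {"deltas": [[0, 0, -0.02, 0, 0, 0], [0, 0, -0.04, 0, 0, 0], [0, 0, -0.06, 0, 0, 0], [0, 0, -0.08, 0, 0, 0], [0, 0, -0.1, 0, 0, 0], [0, 0, -0.1, 0, 0, 0], [0, 0, -0.1, 0, 0, 0], [0, 0, -0.1, 0, 0, 0], [0, 0, -0.1, 0, 0, 0], [0, 0, -0.1, 0, 0, 0]]}}

```text
time_s: 21.45
tool_pos: [0.511, 0.1691, 0.3265]
tcp_rot: [180.0, 0.0, 82.5]
wrist_force: [-4.2, -2.3, 13.1]
width: 0.0004
```

Contact is at 0.3265, which puts the handle top at 0.1535 (0.153 expected). It doesn't move between 5 and 13 N, so the leaf is home. I retreat.

>>> {"op": "send_rows", "data": {"deltas": [[0, 0, 0.3, 0, 0, 0], [0, 0, 1, 0, 0, 0], [0, 0, 3, 0, 0, 0], [0, 0, 6, 0, 0, 0], [0, -3, 9, 0, 0, 0], [0, -6, 12, 0, 0, 0], [0, -9, 13, 0, 0, 0], [0, -11, 13, 0, 0, 0], [0, -11, 13, 0, 0, 0], [0, -11, 13, 0, 0, 0]]}}

```text
time_s: 22.28
tool_pos: [0.5109, 0.0576, 0.4555]
tcp_rot: [180.0, 0.0, 82.3]
wrist_force: [0.2, 0.5, -0.3]
width: 0.0004
```

```bash
python3 - <<'E'
from h import *
camera("side"); camera("side")
grab("wrist","w10");grab("scene","c10"); grab("side","s10"); print(arm.get_state()["wrist_force"])
E
```

```text
[ 0.03069389  1.11076901 -0.05555716]
```

View pics/w10.png

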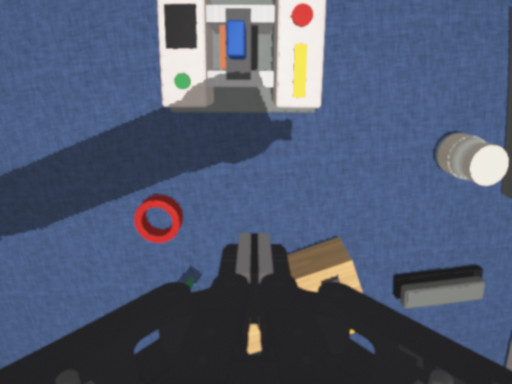

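View pics/s10.png

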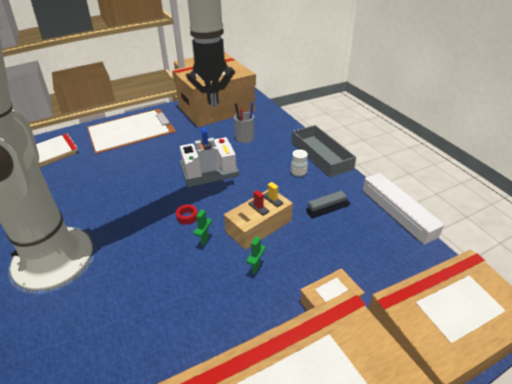

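The blue leaf stands in the throat (wrist 236,40; side 204,135). Red and yellow are in the rack (side 258,199 and 273,190), the bystanders haven't moved, and the gripper is clear. Handing in.

```bash
python3 -c "
from cell import arm
print(arm.hand_in())"
```

```text
the job is handed in; nothing more can be done
None
```

The blue 6 mm leaf was the first one tried and it binds, so the gap is about 5 mm. It is standing fully home in the throat. The yellow and red leaves were never moved from the rack. I handed in after about 22.5 s of robot time.

**Does it bind?** Yes. Going down, it dragged by about 6 N. With side force near 1 N, drawing it up took 6.5 N against a weight of about 1.5 N. My first upward pull wasn't clean (4.5 N side force), so I re-centred the leaf and repeated it.

**Is it home?** Yes. The leaf stopped hard with the tool at z = 0.2887 m, about 1.5 mm higher than I expected from the grasp height. The push reached 19 N there, with about 7 N side force, before I backed off. To settle it I probed the handle top with the closed fingers. It was at 0.1535 m against 0.153 m expected, and it did not give between 5 and 13 N.

**Checks that disagreed:** the camera estimate of the leaf's height came out about 2 mm high. I put that down to pixel error and trusted the touch probe.

The last pictures showed the leaf upright, the tape roll, jar, stapler, specimen box and pen cup where they started, and the gripper clear of everything.

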